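# Level the deli display shelf

### The arm

A 6-joint arm with a two-finger parallel gripper is mounted at the origin on the work surface. World frame = base frame: x ahead of the robot, y to its left, z up, the work surface at z = 0. Lengths are in m, angles in rad, forces in N, time in s.
With the tool pointing down it reaches from about 0.225 to 0.875 m from the base axis. Payload 3.4 kg.
Tool frame: the origin (TCP) lies between the finger pads; the fingertips stand 8 mm ahead of it and the grasp point (between the pads) lies 11 mm behind it; z points along the fingers, y is the line along which they close (so a half turn about z gives the same grasp; the last joint's range is limited). The gripper opens to 85 mm and grips with 20 to 120 N. Pads are 22 mm wide; open, the fingers measure 114 mm over their backs; the gripper's body (76 mm by 85 mm) begins 54 mm behind the grasp point. The pads swing forward as they close: fully open they stand 13 mm farther back than shut.
Start: joints at [1.137, 0.276, 1.505, -0, 1.361, -0.121], TCP at [0.177, 0.547, 0.207] pointing down, gripper open.
Joint ranges: [-2.89, 2.89], [-0.75, 2.08], [0.22, 2.7], [-1.18, 4.32], [0.11, 2.71], [-2.7, 2.7]. Speed limits (rad/s): [2.57, 2.57, 3.14, 3.14, 3.14, 3.14].

### API

Orientations are given as a unit quaternion [w, x, y, z].
In Python, from rig import manip, optics, finder gives the robot as it stands.
- The arm moves only by the tool servo_tool, never from a script. Its argument "increments" is a list of rows, each a list of 7 numbers: the shift along the tool's x, y, z in cm, then the turn, a rotation vector about the tool's x, y, z in degrees, then the closure, from -1 (fully open) to 1 (shut). In form: [[x, y, z, rx, ry, rz, gripper], ...]. A call has exactly 5 rows; each row shifts and turns the commanded pose from where the row before left it, along the tool's axes as they then stand; what a row does not reach is not made up. A row lasts 1/10 s, in which the tool goes at most 50 mm and 8.59 degrees, less where a joint would pass 70% of its speed; a pose out of reach is approached as far as the arm can. A call is refused whole if a number of a shift passes 5 or a number of a turn 8.59, either way. A call with a gripper value outside its range is refused whole. The fingers move at their own pace and stop on an object; "squeeze" is the grip in N (left out, the last holds). Time passes only in rows, so rows that do not move let the fingers close, or fill a call up. It gives the time, the measured TCP pose, the force, the opening and the grip force at its end, in the units of the state.
- manip.get_state(): the state, without advancing time (a new reading comes with each control period).
- optics.get_image(name): name is "side" or "top" or "wrist"; returns the picture (420x560x3 uint8, red, green, blue); there is no depth.
- optics.get_calibration(name): a dict with "fov_y" (degrees; the focal length in pixels is half the picture's height over the tangent of half this angle, whatever the lens; pixels are square), "cx", "cy" (the principal point, pixels), "dist_coeffs" ([k1, k2, p1, p2, k3] as OpenCV has them; the pictures are not rectified), "world_to_cam" (4x4, takes a point from world to camera coordinates). Camera axes: x right, y down, z forward; pixel columns grow to the right and rows downward; lengths in m; the calibration is good to about 2 mm. A picture is of the moment at which its call begins: read the wrist's pose just before it. get_calibration takes no time and is no camera call; for the wrist camera it gives the pose at the moment of the call.
- manip.sign_off(): hands the job in; it is judged then, once.
Trained networks look in the newest picture that a camera, given by its name, has taken for a name from the list of things; names that differ only in an ending like _2 or _b are one class to them, and where a whole thing is asked for, a point or a joint stands for the part that bears it (a point fixed in the world has none). Each returns a list of dicts, best first, with "p" (0 to 1); they miss things now and then, are a little off and sometimes report something else, mostly with a low value. They report only what shows in the picture. A call takes as long as a camera call. They do not tell look-alikes from the thing itself.
- finder.silhouettes(label, camera): "region" (420x560 bool, what is visible of it) and "box" ([centre column, centre row, width, height] in pixels, round what is visible of it).
- finder.tip_of(label, camera): "at" ([column, row] in pixels: a listed point, or the origin of a listed thing).
The state is a dict: "clock": time; "qpos": joint angles; "qd": joint speeds; "effort": joint torques, N m; "position": TCP position; "ee_rot": TCP orientation; "contact_force": force on the tool from outside, world axes, zero at the start; "moment": the same for the moment, N m; "width": finger opening in m; "gripper_force": force on a finger pad.
Only numpy, scipy, OpenCV 4.12 (cv2) and the standard library are available. Lean on these libraries where they do the work, as an engineer would, in place of code of your own. Each camera call takes 0.05 s, during which the arm holds its last target. There are 200 camera calls.

### The job

Lay the spirit level along the middle of the small steel display shelf and let go of it, then turn the shelf's levelling foot by its black bar knob until the bubble rests between the two lines with the level left untouched. Then press down on the level with about one kilogram's weight (10 N), firmly but without slamming it, and finish while still pressing, the bubble still between the lines; leave the jar, the carton and the bowl where they are.

Things in the scene. Friction and masses are not known exactly. Their poses are not given: they have to be found in the camera images.
- level_mid (a point): Centre of the spirit level, half-way up: an aluminium bar 200 long (its x), 24 wide (y), 36 high, 0.3 kg, lying upright on the counter, vial on top. The middle 74 of the top is a recess with the vial (30 above the underside); beyond 37 from the centre the top is solid at 36. Grip it across its width. It may be laid either way round.
- bubble (a joint): Position (m) of the white 16 mm bubble from the middle of the vial, + towards the level's +x end; it drifts to the higher end, 0.5 mm per 0.001 rad of slope, up to 22 mm, and settles in about 1.5 s. Between the two black lines means within 2.5 mm of 0. The counter is level.
- shelf: Small steel display shelf, hinged at one end on a low frame. Origin on the hinge; its y points along the shelf from hinge to levelling foot. Plate 130 (x) by 240 (y), 8 thick, then an ear 56 wide that carries the foot. At the start the foot end is too low, by 0.016 to 0.044 rad. Everything sinks 2.5 mm per 10 N on its rubber feet.
- shelf_mid (a point): Centre of the main plate's top face, where the middle of the level goes; about 75 mm above the counter, axes as the shelf's.
- foot_grip (a point): Centre of the black bar knob on the levelling foot, 280 mm from the hinge. Bar 44 long (the point's x), 12 thick (y), 34 high, its top 17 above here, on a 46 mm round steel flange; grip it across its thickness from above. Clockwise from above raises the foot end, 0.022 rad of slope per rad; about 0.15 N m; it stays where left, and the knob keeps its height.
- jar: Bystander: closed jar, 66 across, 100 high; origin under its centre.
- carton: Bystander: cardboard carton 90 x 130 x 50; origin under its centre.
- bowl: Bystander: steel bowl 110 across, 50 high; origin under its centre.
There are look-alikes about, which are no part of the job. Of the things shaped like the part that bears level_mid, the aluminium one is meant.

How it is judged:
On the way, in this order (a step that is already met when the one before it is completed fails the run):
1. the level lies along the middle of the still sloping shelf, released, and its bubble has run off the lines (horizontal distance between level_mid and shelf_mid below 0.035 m and z of level_mid in the frame of shelf_mid between 0.014 and 0.022 m and angle between the x axis of level_mid and the y axis of shelf, either way round below 0.2 rad and angle between level_mid's own z axis and vertical below 0.1 rad and contact force between the fingers and level below 0.1 N and (value of joint bubble above 0.004 m or value of joint bubble below -0.004 m)), for 0.3 s.
2. the foot has been turned until the bubble rests between the lines, the level lying untouched (value of joint bubble between -0.0025 and 0.0025 m and velocity of joint bubble between -0.003 and 0.003 m/s and contact force between each of the arm, the fingers and level below 0.1 N and contact force between level and shelf above 1.5 N and angle between the x axis of level_mid and the y axis of shelf, either way round below 0.2 rad), for 0.5 s.
At the end, for the whole second after the job is handed in: The level stands upright along the shelf (within 0.2 rad), its centre within 35 mm of the middle of the plate; the fingers press it so that it bears on the shelf with 8 to 35 N (its own weight is about 3 N), and the bubble stays within 2.5 mm of the middle (value of joint bubble between -0.0025 and 0.0025 m and contact force between level and shelf between 8 and 35 N and contact force between the fingers and level above 4 N and horizontal distance between level_mid and shelf_mid below 0.035 m and z of level_mid in the frame of shelf_mid between 0.014 and 0.022 m and angle between the x axis of level_mid and the y axis of shelf, either way round below 0.2 rad and angle between level_mid's own z axis and vertical below 0.05 rad and linear speed of level below 0.02 m/s); the arm keeps its last pose, push and grip.
It fails at once if the jar is disturbed (distance of jar from where it was at the start of the episode above 0.02 m).
It fails at once if the carton is disturbed (distance of carton from where it was at the start of the episode above 0.02 m).
It fails at once if the bowl is disturbed (distance of bowl from where it was at the start of the episode above 0.02 m).
It fails at once if the level is slammed on the shelf (contact force between level and shelf above 60 N).
It also fails if it takes over 72 s, if anything falls off the work surface, if the arm or the gripper's body presses on something with over 40 N, if the wrist force passes 120 N, or if a joint passes its speed limit or range.

## Working session

There is one attempt and no reset: what is moved stays moved. The work goes in short steps, Python scripts to look and compute and a tool call to move; the robot and the scene stay as the last step left them, time stands still between calls to the robot, and variables do not carry over. Pictures are saved under pics/ and viewed, at most 10 in all, crops included, and the job is handed in when it is done.

Besides the shell and the picture viewer there is one more tool, called after ">>>" as name(argument=value, ...) on one line, values as JSON. servo_tool: Moves the arm, as the interface text tells. Its arguments: {"type":"object","properties":{"increments":{"type":"array","items":{"type":"array","items":{"type":"number"}}},"squeeze":{"type":"number"}},"required":["increments"]}

```bash
ls; mkdir -p pics; cat > h.py <<'E'
import numpy as np, cv2
from rig import manip, optics, finder
def K(c):
    f=210/np.tan(np.radians(c["fov_y"])/2); return np.array([[f,0,c["cx"]],[0,f,c["cy"]],[0,0,1.]])
def ray(cam,px,c=None):
    c=c or optics.get_calibration(cam)
    u=cv2.undistortPoints(np.array([[px]],float),K(c),np.array(c["dist_coeffs"],float))[0,0]
    M=np.array(c["world_to_cam"]);R=M[:3,:3];o=-R.T@M[:3,3];d=R.T@np.array([u[0],u[1],1]);return o,d/np.linalg.norm(d)
def onz(cam,px,z,c=None):
    o,d=ray(cam,px,c); return o+d*(z-o[2])/d[2]
def proj(cam,p,c=None):
    c=c or optics.get_calibration(cam);M=np.array(c["world_to_cam"])
    q,_=cv2.projectPoints(np.array(p,float).reshape(-1,1,3),cv2.Rodrigues(M[:3,:3])[0],M[:3,3],K(c),np.array(c["dist_coeffs"],float));return q[:,0]
def snap(cam,name):
    im=optics.get_image(cam);cv2.imwrite("pics/"+name,im[:,:,::-1]);return im
E
python3 - <<'E'
from h import *
a=snap("top","t0.png");b=snap("side","s0.png")
cv2.imwrite("pics/ts0.png",np.vstack([a,b])[:,:,::-1][:, :])
for cam in("top","side"):
  for l in("level_mid","shelf_mid","foot_grip","shelf","jar","carton","bowl"):
    print(cam,l,[(np.round(d["at"],1).tolist(),round(d["p"],2)) for d in finder.tip_of(l,cam)[:3]])
s=manip.get_state();print(s["position"],s["ee_rot"],s["contact_force"],s["clock"])
E
```

```text
pics
top level_mid [([232.5, 318.5], 0.92), ([328.8, 296.9], 0.78), ([148.9, 248.0], 0.62)]
top shelf_mid [([381.3, 210.8], 0.71), ([355.0, 143.4], 0.25)]
top foot_grip [([319.5, 196.5], 0.59)]
top shelf [([420.5, 225.8], 0.87)]
top jar [([287.6, 159.9], 0.75)]
top carton [([225.7, 165.4], 0.7)]
top bowl [([352.1, 142.9], 0.97)]
side level_mid [([163.0, 231.9], 0.75), ([252.2, 198.7], 0.66), ([215.5, 161.5], 0.58)]
side shelf_mid [([355.4, 312.1], 0.74)]
side foot_grip [([335.3, 227.7], 0.88)]
side shelf [([375.2, 363.9], 0.67)]
side jar [([371.3, 232.6], 0.68)]
side carton [([325.4, 193.5], 0.62)]
side bowl [([441.1, 284.3], 0.67)]
[0.17696358 0.54712536 0.20676447] [2.33028371e-05 1.55775208e-01 9.87792529e-01 6.89911571e-05] [ 0.54288765  0.69045972 -0.30865527] 0.8
```

View pics/t0.png

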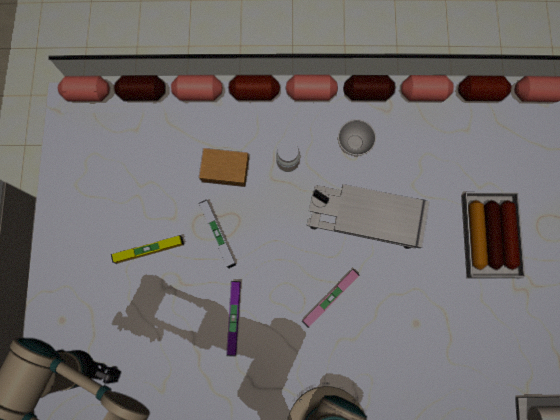

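View pics/s0.png

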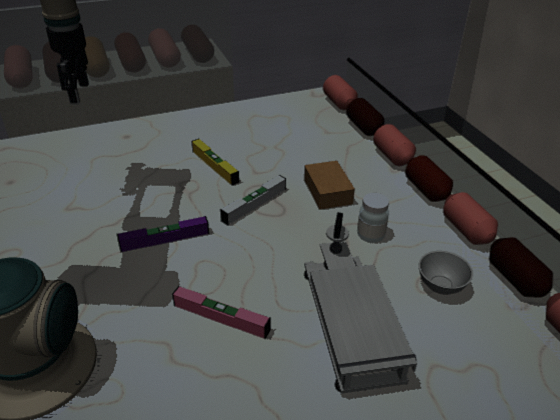

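The four level-shaped bars in the top view are yellow (148,248), purple (234,318), pink (330,298) and bare silver-grey (217,233). The silver one fits "aluminium". The shelf's plate is at about (381,213), its foot at (320,197), with jar (288,158), carton (225,166) and bowl (356,138) beyond it.

```bash
python3 - <<'E'
from h import *
a=optics.get_image("top");b=optics.get_image("side")
ca=cv2.resize(a[190:280,100:250],(750,450),interpolation=cv2.INTER_CUBIC)[:, :400+350]
cb=cv2.resize(b[165:235,190:300],(220,140))
c1=cv2.resize(a[185:275,190:250],(400,600)) ;c2=cv2.resize(a[170:260,295:435],(400,257));c3=cv2.resize(b[165:235,190:300],(400,254))
can=np.zeros((600,800,3),np.uint8);can[:,:400]=c1;can[:257,400:]=c2;can[300:554,400:]=c3
cv2.imwrite("pics/crop1.png",np.clip(can*1.5,0,255).astype(np.uint8)[:,:,::-1])
for l,z in(("level_mid",.02),("shelf",.07),("foot_grip",.1)):
  for d in finder.silhouettes(l,"top"):
    m=d["region"].astype(np.uint8)
    r=cv2.minAreaRect(cv2.findNonZero(m)); bx=cv2.boxPoints(r)
    print(l,round(d["p"],2),np.round(r[0],1),np.round(r[1],1),[np.round(onz("top",q,z)[:2],3).tolist() for q in bx],np.round(onz("top",r[0],z),3), a[m>0].mean(0).round())
# triangulate
def tri(p,q):
    o1,d1=ray("top",p);o2,d2=ray("side",q)
    A=np.array([d1,-d2]).T;t=np.linalg.lstsq(A,o2-o1,rcond=None)[0];x,y=o1+t[0]*d1,o2+t[1]*d2;return np.round((x+y)/2,4),round(np.linalg.norm(x-y),4)
print("shelfmid",tri((381.3,210.8),(355.4,312.1)));print("foot",tri((319.5,196.5),(335.3,227.7)))
print("jar",onz("top",(287.6,159.9),0),"carton",onz("top",(225.7,165.4),0),"bowl",onz("top",(352.1,142.9),0))
print("shelf org",tri((420.5,225.8),(375.2,363.9)))
E
```

```text
level_mid 0.95 [233.1 318.6] [11.6 75.6] [[0.183, 0.274], [0.387, 0.264], [0.385, 0.232], [0.181, 0.242]] [0.283 0.253 0.02 ] [66. 50. 76.]
level_mid 0.92 [216.6 233.7] [71.8 11.1] [[0.607, 0.363], [0.62, 0.334], [0.432, 0.248], [0.419, 0.277]] [0.518 0.305 0.02 ] [107. 115. 112.]
level_mid 0.79 [146.8 249.4] [11.3 73.3] [[0.46, 0.606], [0.517, 0.407], [0.486, 0.397], [0.429, 0.595]] [0.473 0.501 0.02 ] [102. 106.  19.]
level_mid 0.77 [330.1 298.1] [10.  72.2] [[0.278, 0.065], [0.422, -0.072], [0.403, -0.092], [0.26, 0.046]] [ 0.34  -0.013  0.02 ] [113.  91.  97.]
shelf 0.71 [368.  212.8] [118.8  49. ] [[0.534, 0.057], [0.67, 0.03], [0.605, -0.29], [0.471, -0.257]] [ 0.569 -0.115  0.07 ] [125. 120. 115.]
foot_grip 0.66 [320.5 198. ] [17. 16.] [[0.581, 0.039], [0.625, 0.039], [0.626, -0.007], [0.581, -0.006]] [0.603 0.016 0.1  ] [73. 69. 67.]
shelfmid (array([ 0.5664, -0.1485,  0.0732]), np.float64(0.0162))
foot (array([0.5982, 0.0217, 0.127 ]), np.float64(0.0055))
jar [0.74212463 0.10465208 0.        ] carton [0.72513732 0.28641897 0.        ] bowl [ 0.79495051 -0.08579558  0.        ]
shelf org (array([ 0.5352, -0.2574,  0.0724]), np.float64(0.0044))
```

View pics/crop1.png

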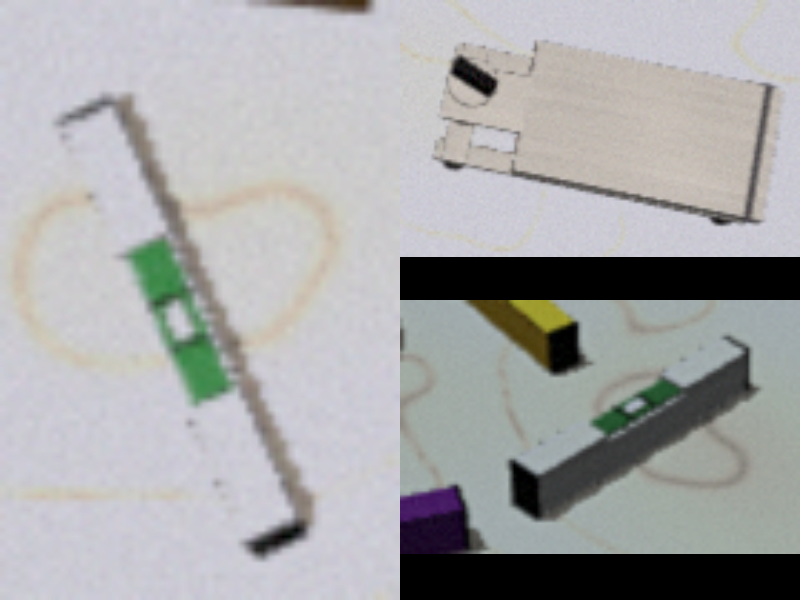

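The crop confirms it: the silver bar is bare aluminium with black end caps and a green vial at about (217,233) in the top view. The knob bar is at about (320,197). I'm moving above the aluminium level.

>>> servo_tool(increments=[[-4,-1.25,0.4,0,0,0,-1],[-4,-1.25,0.4,0,0,0,-1],[-4,-1.25,0.4,0,0,0,-1],[-4,-1.25,0.4,0,0,0,-1],[-4,-1.25,0.4,0,0,0,-1]])

```text
clock: 1.55
position: [0.3492, 0.4251, 0.1867]
ee_rot: [0.0, 0.156, 0.988, 0.0]
contact_force: [0.5, 0.2, -0.0]
width: 0.0853
gripper_force: 0.0
```

>>> servo_tool(increments=[[-4,-1.25,0.4,0,0,0,-1],[-4,-1.25,0.4,0,0,0,-1],[-4,-1.25,0.4,0,0,0,-1],[-4,-1.25,0.4,0,0,0,-1],[-4,-1.25,0.4,0,0,0,-1]])

```text
clock: 2.05
position: [0.5204, 0.3039, 0.1667]
ee_rot: [0.0, 0.156, 0.988, 0.0]
contact_force: [0.3, 0.7, -0.2]
width: 0.0854
gripper_force: 0.0
```

>>> servo_tool(increments=[[0,0,0,0,0,-8.5,-1],[0,0,0,0,0,-8.5,-1],[0,0,0,0,0,-8.5,-1],[0,0,0,0,0,-8.5,-1],[0,0,0,0,0,-8.5,-1]])

```text
clock: 2.55
position: [0.5192, 0.305, 0.1666]
ee_rot: [-0.0, -0.216, 0.976, 0.0]
contact_force: [0.4, -0.6, -0.5]
width: 0.0857
gripper_force: 0.0
```

```bash
cat >> h.py <<'E'
def plan(p,yaw_y=None):
    """print shift in tool axes (cm) to p and turn about tool z (deg) for closing axis at yaw_y"""
    from scipy.spatial.transform import Rotation as Ro
    s=manip.get_state();q=s["ee_rot"];R=Ro.from_quat([q[1],q[2],q[3],q[0]]).as_matrix()
    y=np.degrees(np.arctan2(R[1,1],R[0,1]))
    print("t",round(s["clock"],2),"pos",np.round(s["position"],4),"yawy",round(y,1),"z",np.round(R[:,2],3),"q",np.round(s["qpos"],2),"F",np.round(s["contact_force"],1),"w",round(s["width"],4))
    if p is not None: print("  shift cm",np.round(100*R.T@(np.array(p)-s["position"]),2))
    if yaw_y is not None: print("  turn",round(-((yaw_y-y+180)%360-180),1))
def blob(m):
    n,l,st,c=cv2.connectedComponentsWithStats(m.astype(np.uint8));i=1+np.argmax(st[1:,4]);return l==i,c[i],st[i]
E
python3 - <<'E'
from h import *
c=optics.get_calibration("wrist");a=snap("wrist","w1.png")
for d in finder.silhouettes("level_mid","wrist"):
    m=d["region"].astype(np.uint8);r=cv2.minAreaRect(cv2.findNonZero(m));bx=cv2.boxPoints(r)
    print(round(d["p"],2),np.round(r[0]),np.round(r[1]),a[m>0].mean(0).round(),np.round(onz("wrist",r[0],.03,c),4),[np.round(onz("wrist",q,.03,c)[:2],3).tolist() for q in bx])
for d in finder.tip_of("level_mid","wrist"): print(d["p"],d["at"],onz("wrist",d["at"],.018,c))
hsv=cv2.cvtColor(a,cv2.COLOR_RGB2HSV)
g=(hsv[...,0]>50)&(hsv[...,0]<80)&(hsv[...,1]>80)
m,ct,st=blob(g);r=cv2.minAreaRect(cv2.findNonZero(m.astype(np.uint8)));bx=cv2.boxPoints(r)
print("green",r,np.round(onz("wrist",r[0],.03,c),4),[np.round(onz("wrist",q,.03,c)[:2],4).tolist() for q in bx])
plan((.518,.305,.167),114.6)
E
```

```text
0.91 [280. 178.] [233.  31.] [111. 126. 120.] [0.5126 0.3017 0.03  ] [[0.434, 0.252], [0.424, 0.274], [0.608, 0.362], [0.621, 0.336]]
0.9 [471. 225.] [183.  36.] [ 94. 105.  18.] [0.48   0.4726 0.03  ] [[0.519, 0.401], [0.488, 0.389], [0.442, 0.542], [0.472, 0.559]]
0.57 [290.   7.] [14. 29.] [19. 18. 18.] [0.3915 0.2544 0.03  ] [[0.392, 0.243], [0.383, 0.262], [0.391, 0.266], [0.4, 0.247]]
0.9 [279.9, 183.9] [0.51942281 0.30519985 0.018     ]
0.89 [493.1, 227.7] [0.47461815 0.49986394 0.018     ]
green ((279.43878173828125, 187.60076904296875), (81.03116607666016, 20.135927200317383), 89.2838363647461) [0.5199 0.305  0.03  ] [[0.4923, 0.2825], [0.485, 0.2976], [0.5496, 0.3291], [0.5573, 0.313]]
t 2.7 pos [0.5191 0.3051 0.1667] yawy 114.4 z [ 0.  0. -1.] q [ 0.42  0.34  1.51  0.    1.29 -1.58] F [-0.6 -0.3 -0.2] w 0.0853
  shift cm [ 0.11  0.04 -0.03]
  turn -0.2
```

View pics/w1.png

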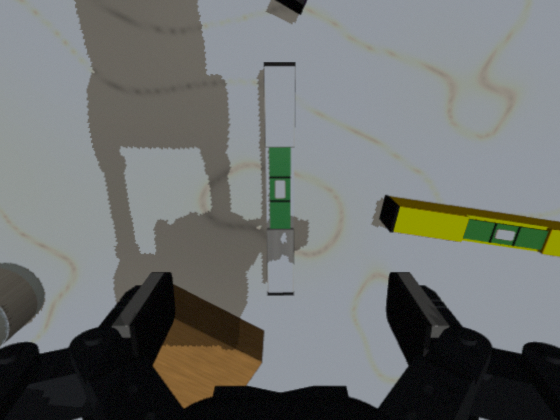

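The wrist view shows the aluminium level centred and upright at column 280 (vial at 280,188), between the fingers. The tool is aligned within 1 mm, so I'm descending and gripping.

>>> servo_tool(increments=[[0,0,4,0,0,0,-1],[0,0,4,0,0,0,-1],[0,0,4,0,0,0,-1],[0,0,2,0,0,0,-1],[0,0,1,0,0,0,-1]])

```text
clock: 3.2
position: [0.5175, 0.3045, 0.0143]
ee_rot: [-0.002, -0.212, 0.977, -0.0]
contact_force: [0.5, 0.1, 0.1]
width: 0.0856
gripper_force: 0.0
```

>>> servo_tool(increments=[[0,0,0,0,0,0,1],[0,0,0,0,0,0,1],[0,0,0,0,0,0,1],[0,0,0,0,0,0,1],[0,0,0,0,0,0,1]], squeeze=40)

```text
clock: 3.7
position: [0.5197, 0.3054, 0.0177]
ee_rot: [0.001, -0.213, 0.977, 0.0]
contact_force: [-0.7, -0.4, 0.2]
width: 0.0128
gripper_force: 0.0
```

>>> servo_tool(increments=[[0,0,0,0,0,0,1],[0,0,0,0,0,0,1],[0,0,-2,0,0,0,1],[0,0,-4,0,0,0,1],[0,0,-4,0,0,0,1]])

```text
clock: 4.2
position: [0.5183, 0.3048, 0.117]
ee_rot: [-0.001, -0.213, 0.977, -0.0]
contact_force: [0.5, 0.1, 0.2]
width: 0.0003
gripper_force: 0.0
```

```bash
python3 - <<'E'
from h import *
a=snap("wrist","w2.png");b=optics.get_image("side")
cv2.imwrite("pics/ws2.png",np.vstack([cv2.resize(a,(400,300)),cv2.resize(b[100:310,60:340],(400,300))])[:,:,::-1])
plan(None)
print(proj("wrist",[manip.get_state()["position"]]),proj("side",[manip.get_state()["position"]]))
E
```

```text
t 4.3 pos [0.5231 0.3069 0.1228] yawy 114.6 z [ 0.011  0.005 -1.   ] q [ 0.42  0.37  1.58  0.    1.18 -1.58] F [0.7 0.5 0.3] w 0.0003
[[279.60444536 253.19229275]] [[254.35019838 161.99620403]]
```

View pics/ws2.png

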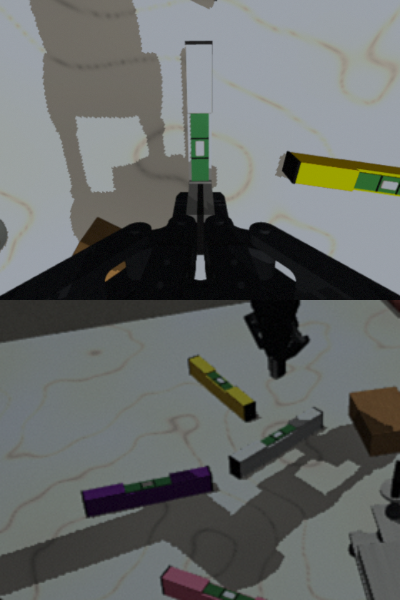

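```bash
python3 - <<'E'
from h import *
for cam in("wrist","top","side"):
    c=optics.get_calibration(cam);a=optics.get_image(cam)
    hsv=cv2.cvtColor(a,cv2.COLOR_RGB2HSV)
    P=proj(cam,[[.519,.305,.03],[.519,.305,.018]],c)
    g=(hsv[...,0]>50)&(hsv[...,0]<85)&(hsv[...,1]>80)
    n,l,st,ct=cv2.connectedComponentsWithStats(g.astype(np.uint8))
    print(cam,P.round(1).tolist(),[(ct[i].round(1).tolist(),st[i,4],np.round(onz(cam,ct[i],.03,c),3).tolist()) for i in range(1,n) if st[i,4]>15])
plan(None)
print(optics.get_calibration("wrist"))
E
```

```text
wrist [[279.7, 193.9], [279.7, 189.6]] [([279.5, 193.6], np.int32(1943), [0.519, 0.305, 0.03]), ([524.1, 244.5], np.int32(1084), [0.478, 0.492, 0.03])]
top [[216.1, 232.8], [216.6, 233.6]] [([217.8, 235.4], np.int32(81), [0.512, 0.3, 0.03]), ([152.8, 246.5], np.int32(51), [0.479, 0.482, 0.03]), ([138.9, 250.5], np.int32(51), [0.468, 0.521, 0.03]), ([330.6, 297.7], np.int32(113), [0.341, -0.013, 0.03])]
side [[253.7, 194.4], [253.8, 198.3]] [([213.2, 155.9], np.int32(55), [0.473, 0.505, 0.03]), ([254.9, 193.8], np.int32(100), [0.523, 0.306, 0.03]), ([163.2, 229.0], np.int32(145), [0.286, 0.254, 0.03]), ([219.5, 306.7], np.int32(200), [0.34, -0.011, 0.03]), ([59.5, 331.8], np.int32(19), [0.051, 0.035, 0.03])]
t 4.45 pos [0.5185 0.3048 0.1163] yawy 114.6 z [-0.001 -0.    -1.   ] q [ 0.42  0.38  1.59  0.    1.18 -1.58] F [-0.6 -0.1 -0.3] w -0.0002
{'fov_y': 60.07977919231591, 'cx': 280.11948241852235, 'cy': 207.1717822069469, 'dist_coeffs': array([0.02944078, 0.        , 0.        , 0.        , 0.        ]), 'world_to_cam': array([[-4.16225661e-01,  9.09261336e-01,  1.45572553e-04,
        -6.16330441e-02],
       [ 8.68612321e-01,  3.97570725e-01,  2.95719724e-01,
        -5.82958812e-01],
       [ 2.68828636e-01,  1.23212584e-01, -9.55274737e-01,
         1.15980150e-01],
       [ 0.00000000e+00,  0.00000000e+00,  0.00000000e+00,
         1.00000000e+00]])}
```

```bash
python3 - <<'E'
from h import *
s=manip.get_state();p=np.array(s["position"])
out=[]
for cam,(x,y,w,h) in(("wrist",(200,180,160,120)),("side",(210,100,100,75))):
    c=optics.get_calibration(cam);a=optics.get_image(cam).copy()
    k=400/w;im=cv2.resize(a[y:y+h,x:x+w],(400,300))
    im=np.clip(im*1.8,0,255).astype(np.uint8)
    for dz,col in((-.008,(255,0,0)),(0,(255,255,0)),(.011,(0,255,255))):
        q=(proj(cam,[p+[0,0,dz]],c)[0]-[x,y])*k;cv2.circle(im,tuple(int(v) for v in q),4,col,1)
    out.append(im)
cv2.imwrite("pics/c3.png",np.hstack(out)[:,:,::-1]);plan(None)
E
```

```text
t 4.55 pos [0.5179 0.3045 0.1151] yawy 114.6 z [-0.003 -0.001 -1.   ] q [ 0.42  0.38  1.59  0.    1.18 -1.58] F [ 0.4  0.  -0.4] w -0.0001
```

View pics/c3.png

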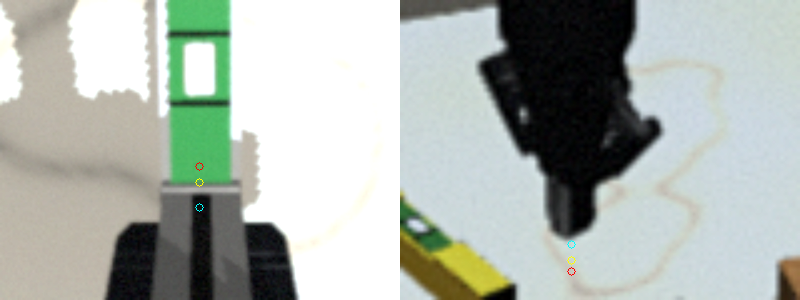

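The markers show the real fingertips standing about 24 mm higher than the stated tip. At z = 0.0167 the fingers therefore closed over the recessed vial without touching the level, which hasn't moved. I'm retrying about 22 mm lower, watching the force.

>>> servo_tool(increments=[[0,0,1,0,0,0,-1],[0,0,1,0,0,0,-1],[0,0,1,0,0,0,-1],[0,0,1,0,0,0,-1],[0,0,1,0,0,0,-1]])

```text
clock: 5.05
position: [0.5188, 0.3049, 0.0653]
ee_rot: [-0.001, -0.213, 0.977, -0.0]
contact_force: [-0.3, -0.9, -0.0]
width: 0.0725
gripper_force: 0.0
```

>>> servo_tool(increments=[[0,0,2,0,0,0,-1],[0,0,2,0,0,0,-1],[0,0,2,0,0,0,-1],[0,0,0.8,0,0,0,-1],[0,0,0.3,0,0,0,-1]])

```text
clock: 5.55
position: [0.5184, 0.3048, -0.0055]
ee_rot: [-0.001, -0.213, 0.977, -0.0]
contact_force: [-0.2, -0.2, -0.2]
width: 0.0852
gripper_force: 0.0
```

>>> servo_tool(increments=[[0,0,0,0,0,0,1],[0,0,0,0,0,0,1],[0,0,0,0,0,0,1],[0,0,0,0,0,0,1],[0,0,0,0,0,0,1]])

```text
clock: 6.05
position: [0.5197, 0.3051, -0.0034]
ee_rot: [0.001, -0.213, 0.977, -0.0]
contact_force: [0.4, -1.7, 4.1]
width: 0.0229
gripper_force: 40.1
```

>>> servo_tool(increments=[[0,0,-2,0,0,0,1],[0,0,-4,0,0,0,1],[0,0,-4.5,0,0,0,1],[0,0,-4.5,0,0,0,1],[0,0,-4,0,0,0,1]])

```text
clock: 6.55
position: [0.5186, 0.305, 0.1873]
ee_rot: [-0.0, -0.213, 0.977, 0.0]
contact_force: [0.9, 0.3, -3.5]
width: 0.0228
gripper_force: 40.2
```

>>> servo_tool(increments=[[1.4,-4.15,0,0,0,0,1],[1.4,-4.15,0,0,0,0,1],[1.4,-4.15,0,0,0,0,1],[1.4,-4.15,0,0,0,0,1],[1.4,-4.15,0,0,0,0,1]])

```text
clock: 7.05
position: [0.5408, 0.0858, 0.185]
ee_rot: [-0.001, -0.213, 0.977, 0.0]
contact_force: [1.1, -0.2, -3.9]
width: 0.0228
gripper_force: 40.3
```

>>> servo_tool(increments=[[1.4,-4.15,0,0,0,0,1],[1.4,-4.15,0,0,0,0,1],[1.4,-4.15,0,0,0,0,1],[1.4,-4.15,0,0,0,0,1],[1.4,-4.15,0,0,0,0,1]])

```text
clock: 7.55
position: [0.5636, -0.1319, 0.1849]
ee_rot: [-0.001, -0.213, 0.977, 0.001]
contact_force: [0.0, -0.2, -2.8]
width: 0.0226
gripper_force: 40.3
```

>>> servo_tool(increments=[[0,0,0,0,0,8.4,1],[0,0,0,0,0,8.4,1],[0,0,0,0,0,8.4,1],[0,0,0,0,0,8.4,1],[0,0,0,0,0,8.4,1]])

```text
clock: 8.05
position: [0.5635, -0.1303, 0.1847]
ee_rot: [-0.001, 0.155, 0.988, 0.0]
contact_force: [-0.9, -0.4, -2.6]
width: 0.0227
gripper_force: 40.5
```

>>> servo_tool(increments=[[0,0,0,0,0,8.4,1],[0,0,0,0,0,8.4,1],[0,0,0,0,0,8.4,1],[0,0,0,0,0,8.4,1],[0,0,0,0,0,8.4,1]])

```text
clock: 8.55
position: [0.5636, -0.1301, 0.1847]
ee_rot: [-0.001, 0.498, 0.867, -0.0]
contact_force: [0.0, -0.2, -4.0]
width: 0.0225
gripper_force: 40.5
```

>>> servo_tool(increments=[[0,0,0,0,0,8.4,1],[0,0,0,0,0,8.4,1],[0,0,0,0,0,8.4,1],[0,0,0,0,0,8.4,1],[0,0,0,0,0,8.4,1]])

```text
clock: 9.05
position: [0.5635, -0.1301, 0.1847]
ee_rot: [-0.001, 0.776, 0.631, -0.0]
contact_force: [-0.7, 0.5, -3.0]
width: 0.0227
gripper_force: 40.5
```

```bash
python3 - <<'E'
from h import *
c=optics.get_calibration("wrist");a=optics.get_image("wrist");b=optics.get_image("top");s=optics.get_image("side")
can=np.zeros((600,800,3),np.uint8);can[:300,:400]=cv2.resize(a,(400,300));can[300:,:400]=cv2.resize(b[165:255,300:420+20][:, :],(400,300)) if 0 else cv2.resize(b[160:265,300:440],(400,300));can[:300,400:]=cv2.resize(s[190:400,240:520],(400,300))
cv2.imwrite("pics/c4.png",can[:,:,::-1]);plan((.565,-.13,.18),-11.5)
for cam in("wrist","top","side"):
  for l in("shelf_mid","foot_grip","shelf"):
    print(cam,l,[(np.round(d["at"],1).tolist(),round(d["p"],2),np.round(onz(cam,d["at"],.11 if l[0]=="f" else .073,c if cam=="wrist" else None)[:2],3).tolist()) for d in finder.tip_of(l,cam)[:2]])
E
```

```text
t 9.2 pos [ 0.5638 -0.1303  0.185 ] yawy -11.3 z [-0.001  0.001 -1.   ] q [-0.35  0.29  1.53  0.    1.32 -0.15] F [ 0.   0.3 -3.5] w 0.0224
  shift cm [0.05 0.12 0.5 ]
  turn 0.2
wrist shelf_mid []
wrist foot_grip []
wrist shelf []
top shelf_mid [([380.5, 215.6], 0.58, [0.561, -0.149])]
top foot_grip [([323.3, 196.2], 0.64, [0.606, 0.01])]
top shelf [([416.7, 225.3], 0.56, [0.534, -0.246])]
side shelf_mid [([441.7, 283.8], 0.61, [0.746, -0.144]), ([358.8, 312.6], 0.56, [0.563, -0.151])]
side foot_grip [([335.4, 228.8], 0.75, [0.604, 0.036])]
side shelf [([374.8, 361.9], 0.59, [0.538, -0.254])]
```

View pics/c4.png

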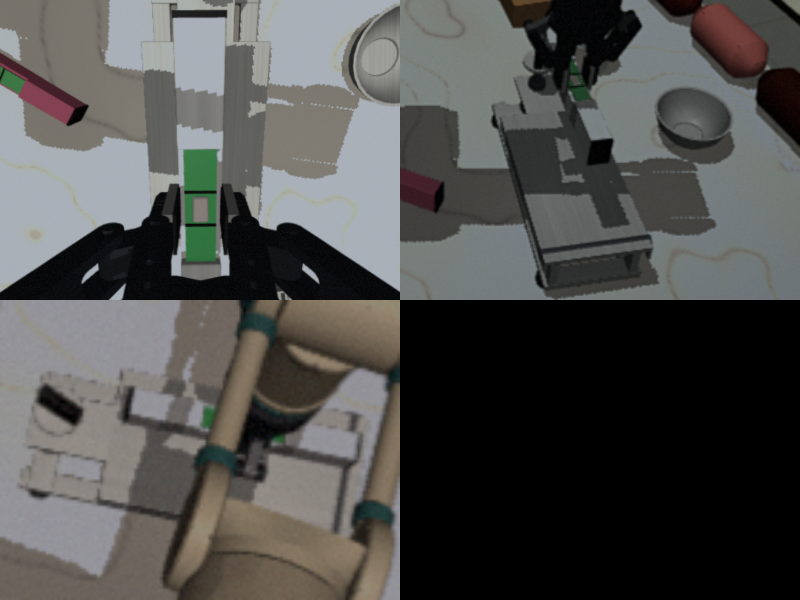

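```bash
python3 - <<'E'
from h import *
P=np.array([onz("top",q,.073)[:2] for q in((343.3,184.7),(336.3,230.2),(424.5,199.8),(416.8,246))]);print(P.round(3),P.mean(0).round(4))
d=P[:2].mean(0)-P[2:].mean(0);print(np.linalg.norm(d),np.degrees(np.arctan2(d[1],d[0])),np.linalg.norm(P[0]-P[1]))
for z in (.09,.1,.11,.125): print(z,onz("top",(320.5,196.5),z).round(3),onz("side",(336,222),z).round(3))
E
```

```text
[[ 0.648 -0.049]
 [ 0.52  -0.027]
 [ 0.606 -0.271]
 [ 0.478 -0.244]] [ 0.5627 -0.1477]
0.22334613522088392 79.06806728751916 0.129362592568916
0.09 [0.61  0.016 0.09 ] [0.626 0.076 0.09 ]
0.1 [0.607 0.016 0.1  ] [0.62  0.066 0.1  ]
0.11 [0.605 0.017 0.11 ] [0.614 0.055 0.11 ]
0.125 [0.601 0.018 0.125] [0.606 0.039 0.125]
```

>>> servo_tool(increments=[[-1.6,0.3,1,0,0,0,1],[0,0,3,0,0,0,1],[0,0,3,0,0,0,1],[0,0,2,0,0,0,1],[0,0,1,0,0,0,1]])

```text
clock: 10.15
position: [0.5624, -0.1473, 0.0829]
ee_rot: [-0.002, 0.774, 0.633, -0.001]
contact_force: [-0.9, 0.5, -3.4]
width: 0.0226
gripper_force: 40.5
```

>>> servo_tool(increments=[[0,0,0.2,0,0,0,1],[0,0,0.2,0,0,0,1],[0,0,0.2,0,0,0,1],[0,0,0,0,0,0,1],[0,0,0,0,0,0,1]])

```text
clock: 10.65
position: [0.5646, -0.1469, 0.0805]
ee_rot: [0.001, 0.774, 0.633, 0.0]
contact_force: [-0.9, -0.4, -3.7]
width: 0.023
gripper_force: 40.5
```

>>> servo_tool(increments=[[0,0,0.2,0,0,0,1],[0,0,0.2,0,0,0,1],[0,0,0,0,0,0,1],[0,0,0,0,0,0,1],[0,0,0,0,0,0,1]])

```text
clock: 11.15
position: [0.5642, -0.1468, 0.0757]
ee_rot: [-0.0, 0.774, 0.633, 0.0]
contact_force: [-0.5, 0.4, -3.4]
width: 0.0231
gripper_force: 40.5
```

>>> servo_tool(increments=[[0,0,0.2,0,0,0,1],[0,0,0,0,0,0,1],[0,0,0,0,0,0,1],[0,0,0,0,0,0,1],[0,0,0,0,0,0,1]])

```text
clock: 11.65
position: [0.5642, -0.1468, 0.0737]
ee_rot: [0.0, 0.774, 0.633, 0.0]
contact_force: [-0.5, 0.7, -4.0]
width: 0.0227
gripper_force: 40.5
```

>>> servo_tool(increments=[[0,0,0.2,0,0,0,1],[0,0,0.1,0,0,0,1],[0,0,0,0,0,0,1],[0,0,0,0,0,0,1],[0,0,0,0,0,0,1]])

```text
clock: 12.15
position: [0.5643, -0.1468, 0.0708]
ee_rot: [0.0, 0.774, 0.633, 0.0]
contact_force: [1.0, 0.4, -3.3]
width: 0.0231
gripper_force: 40.7
```

>>> servo_tool(increments=[[0,0,0.2,0,0,0,1],[0,0,0,0,0,0,1],[0,0,0,0,0,0,1],[0,0,0,0,0,0,1],[0,0,0,0,0,0,1]])

```text
clock: 12.65
position: [0.5644, -0.1466, 0.0689]
ee_rot: [0.0, 0.774, 0.633, 0.0]
contact_force: [0.5, 2.3, 0.1]
width: 0.0227
gripper_force: 40.9
```

>>> servo_tool(increments=[[0,0,0.15,0,0,0,1],[0,0,0,0,0,0,1],[0,0,0,0,0,0,0.7],[0,0,0,0,0,0,0.5],[0,0,0,0,0,0,0.2]], squeeze=20)

```text
clock: 13.15
position: [0.564, -0.1473, 0.067]
ee_rot: [0.0, 0.774, 0.633, -0.0]
contact_force: [-0.9, 0.3, 0.2]
width: 0.034
gripper_force: 0.0
```

>>> servo_tool(increments=[[0,0,0,0,0,0,-0.3],[0,0,0,0,0,0,-0.3],[0,0,0,0,0,0,-0.3],[0,0,-1,0,0,0,-0.3],[0,0,-2,0,0,0,-0.3]])

```text
clock: 13.65
position: [0.5629, -0.1465, 0.0964]
ee_rot: [-0.002, 0.774, 0.633, -0.001]
contact_force: [0.4, -0.6, -1.1]
width: 0.0553
gripper_force: 0.0
```

>>> servo_tool(increments=[[0,0,-3,0,0,0,-0.3],[0,0,-3,0,0,0,-0.3],[0,0,-3,0,0,0,-0.3],[0,0,-1,0,0,0,-0.3],[0,0,0,0,0,0,-0.3]])

```text
clock: 14.15
position: [0.5651, -0.1472, 0.1991]
ee_rot: [0.002, 0.774, 0.633, 0.001]
contact_force: [0.7, 0.6, -1.2]
width: 0.0553
gripper_force: 0.0
```

```bash
python3 - <<'E'
from h import *
c=optics.get_calibration("wrist");a=optics.get_image("wrist");b=optics.get_image("top");s=optics.get_image("side")
can=np.zeros((600,800,3),np.uint8);can[:300,:400]=cv2.resize(a,(400,300));can[300:,:400]=cv2.resize(b[160:265,300:440],(400,300));can[:300,400:]=cv2.resize(s[190:400,240:520],(400,300))
can[300:,400:]=cv2.resize(a[0:210,140:420],(400,300))
cv2.imwrite("pics/c5.png",can[:,:,::-1]);plan(None)
E
```

```text
t 14.3 pos [ 0.5631 -0.1464  0.1955] yawy -11.4 z [-0.003  0.001 -1.   ] q [-0.37  0.29  1.51  0.    1.34 -0.17] F [-0.4  0.3 -0.6] w 0.0555
```

View pics/c5.png

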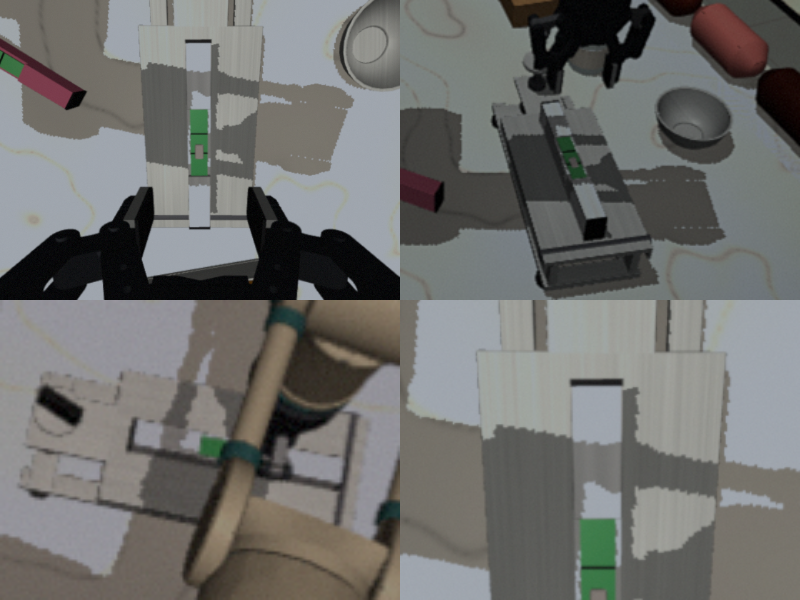

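```bash
cat >> h.py <<'E'
def bubble():
    c=optics.get_calibration("wrist");a=optics.get_image("wrist");hsv=cv2.cvtColor(a,cv2.COLOR_RGB2HSV)
    g=(hsv[...,0]>50)&(hsv[...,0]<85)&(hsv[...,1]>80)
    g=cv2.morphologyEx(g.astype(np.uint8),cv2.MORPH_CLOSE,np.ones((9,9)))>0
    m,ct,st=blob(g);r=cv2.minAreaRect(cv2.findNonZero(m.astype(np.uint8)));x,y,w,h=st[:4]
    print("green",np.round(r[0],1),st, np.round(onz("wrist",r[0],.105,c),4))
    x0=int(r[0][0])
    col=a[y-3:y+h+3,x0-3:x0+4].mean(1);hs=cv2.cvtColor(col[None].astype(np.uint8),cv2.COLOR_RGB2HSV)[0]
    return [(y-3+i,*map(int,col[i])) for i in range(len(col))],c,r
E
python3 - <<'E'
from h import *
p,c,r=bubble();x0=r[0][0]
print(" ".join(f"{i}:{R},{G},{B}" for i,R,G,B in p))
for q in((194.6,36.4),(368,36.4),(194,319),(368,319),(194,304)): print(q,onz("wrist",q,.073,c).round(4))
for q in((x0,56),(x0,319)): print(q,onz("wrist",q,.108,c).round(4))
print(proj("wrist",[[.6,.02,.125]],c))
E
```

```text
green [279.5 341. ] [    0   263   560   157 29985] [ 0.5381 -0.2646  0.105 ]
260:116,116,114 261:119,121,119 262:126,128,128 263:140,144,148 264:157,164,171 265:160,166,174 266:159,166,174 267:160,166,174 268:160,166,174 269:160,166,174 270:159,166,174 271:160,166,174 272:160,166,174 273:160,166,174 274:160,166,174 275:160,166,174 276:159,165,174 277:159,166,173 278:160,166,174 279:159,166,174 280:160,166,174 281:159,165,174 282:159,165,174 283:159,166,174 284:159,165,173 285:160,167,175 286:160,166,175 287:160,165,174 288:159,166,174 289:160,166,174 290:160,166,175 291:159,166,175 292:159,165,174 293:159,166,173 294:160,166,174 295:159,165,174 296:160,166,174 297:160,166,174 298:159,166,173 299:160,166,175 300:159,166,174 301:160,166,174 302:160,166,175 303:160,166,174 304:160,166,175 305:159,165,174 306:160,166,174 307:159,166,174 308:160,166,174 309:159,166,174 310:160,166,174 311:160,166,174 312:160,166,174 313:159,165,174 314:159,165,173 315:159,166,174 316:159,165,174 317:159,165,174 318:160,167,175 319:160,166,175 320:151,158,165 321:63,65,68 322:20,19,21 323:34,35,37 324:95,
[... 949 characters left out ...]
385:49,49,48 386:49,49,48 387:51,51,50 388:50,51,49 389:50,51,49 390:51,51,50 391:47,47,46 392:19,20,20 393:7,9,10 394:6,7,8 395:7,6,7 396:8,6,8 397:6,5,7 398:4,5,6 399:6,7,7 400:4,5,5 401:7,8,7 402:8,9,9 403:7,6,7 404:8,9,9 405:6,6,7 406:6,7,8 407:6,8,7 408:6,6,8 409:9,8,8 410:8,8,10 411:7,10,9 412:8,7,8 413:9,7,8 414:8,7,7 415:5,6,8 416:6,9,9 417:6,5,7 418:6,6,6 419:8,10,10
(194.6, 36.4) [ 0.5246 -0.021   0.073 ]
(368, 36.4) [ 0.6475 -0.0458  0.073 ]
(194, 319) [ 0.4609 -0.2498  0.073 ]
(368, 319) [ 0.6175 -0.281   0.073 ]
(194, 304) [ 0.465  -0.2346  0.073 ]
(279.49993896484375, 56) [ 0.5818 -0.049   0.108 ]
(279.49993896484375, 319) [ 0.5427 -0.242   0.108 ]
[[287.14774885 -92.27497414]]
```

```bash
cat >> h.py <<'E'
def bubble(cx=279,w=13,cal=None):
    """bubble offset in mm, + up the image column (to the foot), from the wrist view with the level along the columns"""
    c=optics.get_calibration("wrist");a=optics.get_image("wrist").astype(int)
    v=a[:,cx-w:cx+w+1];G=(v[...,1]-v[...,0]>30)&(v[...,1]-v[...,2]>15)
    rows=np.where(G.mean(1)>.25)[0];y0,y1=rows[0],rows[-1]
    edge=np.concatenate([v[y0:y1+1,3:6],v[y0:y1+1,-6:-3]],1)   # beside bubble
    sat=(v[...,1]-v[...,0])[y0:y1+1,w-3:w+4].mean(1)
    lum=edge.sum(2).mean(1);dk=[y0+i for i in range(len(lum)) if lum[i]<.5*np.median(lum)]
    wh=y0+np.where((sat<20)&(a[y0:y1+1,cx-3:cx+4].sum(2).mean(1)>200))[0]
    Y=lambda r:onz("wrist",(cx,r),.105,c)[:2]
    d=lambda r,q:np.linalg.norm(Y(r)-Y(q))*1000*np.sign(q-r)
    print("green",y0,y1,"lines",dk,"white",wh[:1],wh[-1:])
    dk=np.array(dk);m=(dk.min()+dk.max())/2 if len(dk) else (y0+y1)/2
    b=(wh[0]+wh[-1])/2;print("bubble mm up-image",round(d(b,m),2),"len",round(d(wh[0],wh[-1]),1))
E
python3 - <<'E'
from h import *
bubble();plan(None)
print(optics.get_image("wrist")[150:260:3,279].tolist())
E
```

```text
green 155 248 lines [] white [205] [224]
bubble mm up-image -10.1 len 14.9
t 14.4 pos [ 0.5631 -0.1464  0.1953] yawy -11.4 z [-0.003  0.001 -1.   ] q [-0.37  0.29  1.51  0.    1.34 -0.17] F [ 0.5  1.2 -0. ] w 0.0557
[[159, 165, 175], [159, 166, 172], [62, 123, 72], [62, 123, 74], [64, 126, 78], [63, 123, 75], [61, 122, 72], [63, 123, 75], [61, 124, 75], [63, 123, 74], [62, 123, 73], [60, 121, 73], [60, 121, 73], [23, 37, 24], [59, 121, 72], [59, 120, 72], [58, 119, 70], [57, 118, 68], [71, 95, 70], [125, 117, 112], [125, 117, 112], [125, 118, 113], [124, 117, 113], [124, 117, 112], [124, 118, 113], [75, 110, 78], [55, 117, 69], [52, 115, 66], [55, 117, 68], [54, 115, 67], [52, 114, 66], [53, 115, 67], [52, 114, 64], [72, 76, 72], [117, 115, 113], [117, 116, 114], [116, 116, 113]]
```

>>> servo_tool(increments=[[2.5,0.1,-4,0,0,0,-1],[4,0.1,-0.5,0,0,0,-1],[4,0.1,0,0,0,0,-1],[4,0.1,0,0,0,0,-1],[2.5,0.1,0,0,0,0,-1]])

```text
clock: 14.95
position: [0.6027, 0.0216, 0.2413]
ee_rot: [-0.001, 0.773, 0.634, -0.0]
contact_force: [-0.3, -0.5, -0.3]
width: 0.0857
gripper_force: 0.0
```

>>> servo_tool(increments=[[0,0,0,0,0,8,-1],[0,0,0,0,0,8,-1],[0,0,0,0,0,7.5,-1],[0,0,0,0,0,0,-1],[0,0,0,0,0,0,-1]])

```text
clock: 15.45
position: [0.6025, 0.0189, 0.2414]
ee_rot: [-0.0, 0.886, 0.464, -0.001]
contact_force: [0.2, 0.0, -0.8]
width: 0.0852
gripper_force: 0.0
```

```bash
python3 - <<'E'
from h import *
plan(None);c=optics.get_calibration("wrist");a=optics.get_image("wrist");s=optics.get_image("side")
can=np.zeros((600,800,3),np.uint8);can[:420,:560]=a;can[420:,:240]=cv2.resize(s[200:260,300:380],(240,180))
cv2.imwrite("pics/c6.png",can[:,:,::-1])
print(proj("wrist",[[.602,.018,.11],[.602,.018,.13]],c),[ (d["at"],d["p"]) for d in finder.tip_of("foot_grip","wrist")])
E
```

```text
t 15.45 pos [0.6025 0.0189 0.2414] yawy -34.8 z [-0.001  0.    -1.   ] q [-0.08  0.3   1.38  0.    1.46  0.52] F [ 0.2  0.  -0.8] w 0.0852
[[280.70686235 189.10483067]
 [280.71535566 195.38320827]] [([276.7, 197.7], 0.86)]
```

View pics/c6.png

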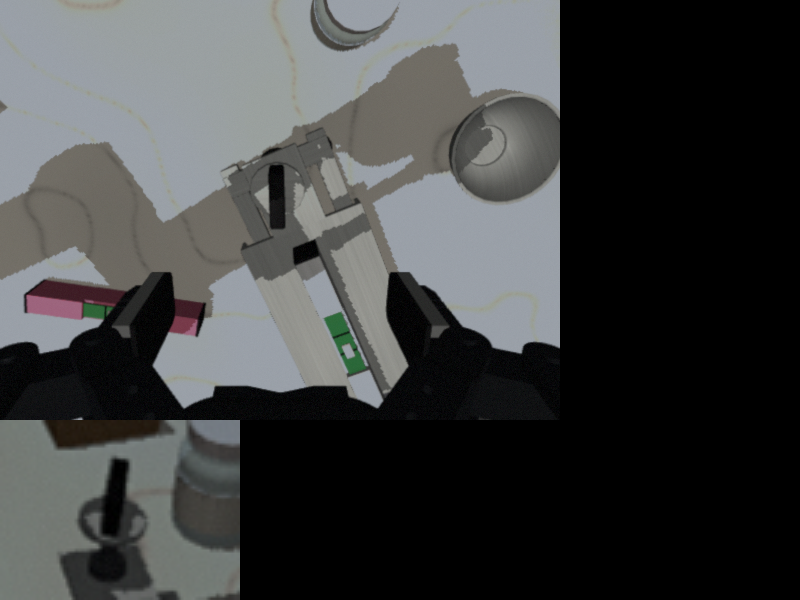

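```bash
python3 - <<'E'
from h import *
c=optics.get_calibration("wrist");a=optics.get_image("wrist").astype(int)
print("rows",[(r,int(a[r,277].sum())) for r in range(158,236,2)]);print("cols",[(x,int(a[185,x].sum()),int(a[215,x].sum())) for x in range(264,292,2)])
for z in(.1,.11,.12,.13,.14,.15):
    p,q=onz("wrist",(277,165),z,c),onz("wrist",(277,228),z,c);print(z,np.linalg.norm(p-q).round(4),((p+q)/2).round(4))
for z in(.11,.12,.13,.14,.15): print(z,onz("side",(300+120/3,200+40/3),z).round(4))
E
```

```text
rows [(158, 263), (160, 254), (162, 171), (164, 163), (166, 0), (168, 27), (170, 13), (172, 16), (174, 38), (176, 31), (178, 29), (180, 27), (182, 21), (184, 26), (186, 25), (188, 35), (190, 39), (192, 32), (194, 34), (196, 27), (198, 40), (200, 67), (202, 55), (204, 71), (206, 67), (208, 67), (210, 57), (212, 58), (214, 65), (216, 59), (218, 66), (220, 53), (222, 66), (224, 59), (226, 54), (228, 114), (230, 256), (232, 265), (234, 272)]
cols [(264, 273, 273), (266, 349, 267), (268, 193, 221), (270, 20, 75), (272, 25, 71), (274, 33, 76), (276, 31, 66), (278, 46, 61), (280, 38, 53), (282, 21, 43), (284, 184, 103), (286, 271, 266), (288, 267, 266), (290, 270, 262)]
0.1 0.0577 [0.5938 0.0114 0.1   ]
0.11 0.0558 [0.5955 0.0136 0.11  ]
0.12 0.0539 [0.5971 0.0159 0.12  ]
0.13 0.0521 [0.5988 0.0181 0.13  ]
0.14 0.0502 [0.6005 0.0204 0.14  ]
0.15 0.0483 [0.6022 0.0226 0.15  ]
0.11 [0.6349 0.078  0.11  ]
0.12 [0.6287 0.0672 0.12  ]
0.13 [0.6225 0.0564 0.13  ]
0.14 [0.6162 0.0456 0.14  ]
0.15 [0.61   0.0347 0.15  ]
```

The wrist view shows the black bar knob at (277,196), aligned with the image columns, so the closing axis at −35° is right. The shift needed is y −0.25 cm, then down.

>>> servo_tool(increments=[[-0.1,-0.25,2.5,0,0,0,-1],[0,0,4,0,0,0,-1],[0,0,3.5,0,0,0,-1],[0,0,2.5,0,0,0,-1],[0,0,1,0,0,0,-1]])

```text
clock: 16.15
position: [0.5981, 0.0195, 0.1044]
ee_rot: [-0.001, 0.887, 0.463, -0.002]
contact_force: [0.5, -0.2, -0.5]
width: 0.0851
gripper_force: 0.0
```

>>> servo_tool(increments=[[0,0,0,0,0,0,1],[0,0,0,0,0,0,1],[0,0,0,0,0,0,1],[0,0,0,0,0,0,1],[0,0,0,0,0,0,1]], squeeze=40)

```text
clock: 16.65
position: [0.6003, 0.0197, 0.1082]
ee_rot: [-0.0, 0.887, 0.462, 0.001]
contact_force: [-8.1, 7.7, 3.8]
width: 0.0121
gripper_force: 7.0
```

```bash
python3 - <<'E'
from h import *
c=optics.get_calibration("wrist");a=snap("wrist","w7.png");b=optics.get_image("side")
can=np.vstack([a,np.pad(cv2.resize(b[190:250,290:390],(300,180)),((0,0),(0,260),(0,0)))])
cv2.imwrite("pics/c7.png",can[:,:,::-1]);plan(None)
E
```

```text
t 16.75 pos [0.5999 0.02   0.1079] yawy -34.9 z [ 0.     0.001 -1.   ] q [-0.08  0.38  1.6   0.    1.16  0.53] F [-0.5  1.6  1.8] w 0.0108
```

View pics/c7.png

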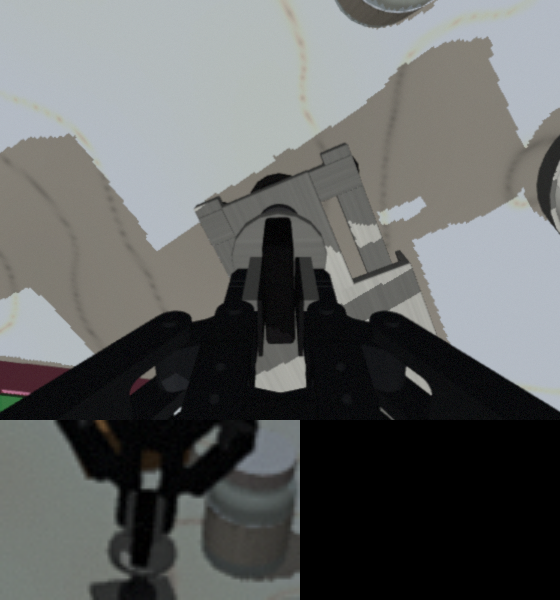

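The knob is gripped (width 11–12 mm). The bubble reads about −10 mm (towards the hinge), a slope of about 0.02 rad, so I'm turning about 51° clockwise.

>>> servo_tool(increments=[[0,0,0,0,0,5,1],[0,0,0,0,0,5,1],[0,0,0,0,0,5,1],[0,0,0,0,0,5,1],[0,0,0,0,0,5,1]])

```text
clock: 17.25
position: [0.5997, 0.0202, 0.1078]
ee_rot: [-0.001, 0.966, 0.258, 0.0]
contact_force: [-2.5, 3.1, 2.7]
width: 0.0108
gripper_force: 42.6
```

>>> servo_tool(increments=[[0,0,0,0,0,5,1],[0,0,0,0,0,5,1],[0,0,0,0,0,5,1],[0,0,0,0,0,5,1],[0,0,0,0,0,6,1]])

```text
clock: 17.75
position: [0.5996, 0.0205, 0.1077]
ee_rot: [-0.001, 0.999, 0.034, -0.0]
contact_force: [-2.0, 2.3, 3.1]
width: 0.0111
gripper_force: 42.6
```

>>> servo_tool(increments=[[0,0,0,0,0,0,1],[0,0,0,0,0,0,1],[0,0,0,0,0,0,1],[0,0,0,0,0,0,1],[0,0,0,0,0,0,1]])

```text
clock: 18.25
position: [0.5997, 0.0204, 0.1074]
ee_rot: [-0.001, 0.999, 0.036, -0.0]
contact_force: [-2.8, 4.6, 5.0]
width: 0.0111
gripper_force: 42.5
```

>>> servo_tool(increments=[[0,0,0,0,0,0,1],[0,0,0,0,0,0,1],[0,0,0,0,0,0,1],[0,0,0,0,0,0,1],[0,0,0,0,0,0,1]])

```text
clock: 18.75
position: [0.5997, 0.0204, 0.1074]
ee_rot: [-0.001, 0.999, 0.036, -0.0]
contact_force: [-1.7, 4.4, 4.5]
width: 0.0112
gripper_force: 42.5
```

>>> servo_tool(increments=[[0,0,0,0,0,0,1],[0,0,0,0,0,0,1],[0,0,0,0,0,0,1],[0,0,0,0,0,0,1],[0,0,0,0,0,0,1]])

```text
clock: 19.25
position: [0.5996, 0.0204, 0.1074]
ee_rot: [-0.001, 0.999, 0.036, -0.0]
contact_force: [-2.7, 4.1, 3.4]
width: 0.011
gripper_force: 42.5
```

```bash
python3 - <<'E'
from h import *
plan(None)
b=optics.get_image("side");a=optics.get_image("wrist")
hs=cv2.cvtColor(b,cv2.COLOR_RGB2HSV);g=(hs[...,0]>50)&(hs[...,0]<85)&(hs[...,1]>80);g[:260]=0;g[:,:300]=0
ys,xs=np.where(g);print(xs.min(),xs.max(),ys.min(),ys.max())
x0,y0=xs.min()-10,ys.min()-8
cr=cv2.resize(b[y0:y0+48,x0:x0+48],(480,480),interpolation=cv2.INTER_NEAREST)
cv2.imwrite("pics/c8.png",np.hstack([np.clip(cr*1.7,0,255).astype(np.uint8),np.pad(cv2.resize(a,(320,240)),((0,240),(0,0),(0,0)))])[:,:,::-1]);print(x0,y0)
# expected pixel places of vial middle & lines
m=np.array([.5622,-.1455,.105]);u=np.array([.197,.98,0])
print(((proj("side",[m+u*t for t in(-.037,-.0105,0,.0105,.037)])-[x0,y0])*10).round())
E
```

```text
t 19.25 pos [0.5996 0.0204 0.1074] yawy -85.9 z [-0.001  0.002 -1.   ] q [-0.08  0.38  1.6   0.    1.16  1.42] F [-2.7  4.1  3.4] w 0.011
305 381 265 356
295 257
[[698. 575.]
 [654. 460.]
 [637. 416.]
 [620. 373.]
 [580. 266.]]
```

View pics/c8.png

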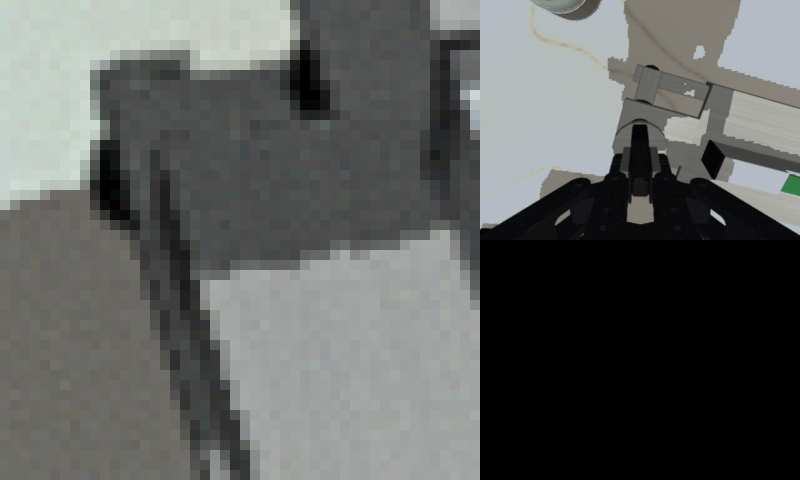

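The crop missed the vial: it shows the shelf ear, while the vial is at side pixel (359,299). I've used up my pictures, so I'll read the bubble numerically from here.

```bash
python3 - <<'E'
from h import *
b=optics.get_image("side").astype(np.float32)
m=np.array([.5622,-.1455,.105]);u=np.array([.197,.98,0]);n=np.array([.98,-.197,0])
ts=np.arange(-.042,.0425,.002)
def prof(o): 
    P=proj("side",[m+u*t+n*o for t in ts]).astype(np.float32)
    return cv2.remap(b,P[:,0].reshape(1,-1),P[:,1].reshape(1,-1),cv2.INTER_LINEAR)[0]
pr=[prof(o) for o in(-.004,-.002,0,.002,.004)]
mean=np.mean(pr,0)
for t,v in zip(ts,mean): print(round(t*1000),v.round().astype(int).tolist(),end=" | ")
E
```

```text
-42 [116, 123, 126] | -40 [117, 123, 127] | -38 [100, 110, 110] | -36 [52, 74, 59] | -34 [29, 61, 36] | -32 [26, 60, 33] | -30 [27, 61, 34] | -28 [28, 61, 35] | -26 [28, 61, 35] | -24 [27, 60, 34] | -22 [28, 61, 35] | -20 [29, 62, 36] | -18 [30, 63, 36] | -16 [24, 53, 30] | -14 [13, 31, 17] | -12 [18, 32, 22] | -10 [49, 63, 53] | -8 [90, 101, 101] | -6 [100, 111, 113] | -4 [98, 108, 110] | -2 [98, 108, 109] | 0 [100, 110, 111] | 2 [99, 110, 111] | 4 [96, 106, 107] | 6 [64, 71, 71] | 8 [29, 38, 33] | 10 [22, 45, 27] | 12 [26, 58, 32] | 14 [28, 61, 35] | 16 [28, 62, 35] | 18 [29, 62, 35] | 20 [28, 62, 36] | 22 [28, 62, 35] | 24 [28, 61, 35] | 26 [28, 61, 35] | 28 [27, 61, 34] | 30 [26, 60, 33] | 32 [32, 57, 37] | 34 [55, 63, 58] | 36 [100, 104, 106] | 38 [115, 120, 123] | 40 [117, 123, 125] | 42 [117, 122, 124] |
```

The bubble reads about 0 to +0.7 mm, between the lines and settled. Releasing the knob, backing off and moving above the level with the fingers open along it, so they straddle the recess.

>>> servo_tool(increments=[[0,0,0,0,0,0,-1],[0,0,0,0,0,0,-1],[0,0,0,0,0,0,-1],[0,0,0,0,0,0,-1],[0,0,0,0,0,0,-1]])

```text
clock: 19.9
position: [0.6002, 0.0192, 0.1071]
ee_rot: [0.0, 0.999, 0.036, 0.0]
contact_force: [-0.1, 0.4, 0.2]
width: 0.082
gripper_force: 0.0
```

>>> servo_tool(increments=[[0,0,-1,0,0,0,-1],[0,0,-2,0,0,0,-1],[0,0,-3,0,0,0,-1],[0,0,-3,0,0,0,-1],[0,0,0,0,0,0,-1]])

```text
clock: 20.4
position: [0.6033, 0.0192, 0.2029]
ee_rot: [0.001, 0.999, 0.036, 0.005]
contact_force: [-0.3, -0.3, 0.1]
width: 0.0853
gripper_force: 0.0
```

>>> servo_tool(increments=[[-1.2,4,0,0,0,0,-1],[-1.2,4,0,0,0,0,-1],[-1.2,4,0,0,0,0,-1],[-1.3,4.3,0,0,0,0,-1],[0,0,0,0,0,0,-1]])

```text
clock: 20.9
position: [0.5615, -0.1519, 0.1971]
ee_rot: [0.002, 0.999, 0.033, -0.0]
contact_force: [0.7, 0.2, 0.8]
width: 0.0856
gripper_force: 0.0
```

>>> servo_tool(increments=[[0,0,0,0,0,8,-1],[0,0,0,0,0,7.5,-1],[0,0,0,0,0,0,-1],[0,0,0,0,0,0,-1],[0,0,0,0,0,0,-1]])

```text
clock: 21.4
position: [0.5628, -0.1461, 0.1972]
ee_rot: [-0.0, 0.995, -0.098, -0.0]
contact_force: [-0.1, -1.0, 0.5]
width: 0.0857
gripper_force: 0.0
```

```bash
cat >> h.py <<'E'
def sidebub():
    b=optics.get_image("side").astype(np.float32)
    m=np.array([.5622,-.1455,.105]);u=np.array([.197,.98,0]);n=np.array([.98,-.197,0]);ts=np.arange(-.042,.0425,.0005)
    v=np.mean([cv2.remap(b,*[q.reshape(1,-1) for q in proj("side",[m+u*t+n*o for t in ts]).astype(np.float32).T],cv2.INTER_LINEAR)[0] for o in(-.004,-.002,0,.002,.004)],0)
    s=v.sum(1);T=ts*1000;k=(abs(T)<25)&(v[:,0]>60);w=T[k]
    d=v[:,1];dl=lambda lo,hi:T[(T>lo)&(T<hi)][np.argmin(d[(T>lo)&(T<hi)])]
    g=T[(v[:,1]-v[:,0]>22)]
    if len(w): print("white",w.min(),w.max(),"lines",dl(-18,-9),dl(5,12),"green",g.min(),g.max(),"-> bubble",(w.min()+w.max())/2-(g.min()+g.max())/2)
    else: print("hidden",v[::8].round())
E
python3 - <<'E'
from h import *
plan((.5622,-.1455,.1),-101.4);sidebub()
c=optics.get_calibration("wrist");a=optics.get_image("wrist")
for d in finder.silhouettes("level_mid","wrist"):
    m=d["region"].astype(np.uint8);r=cv2.minAreaRect(cv2.findNonZero(m));print(round(d["p"],2),np.round(r[0]),np.round(r[1]),r[2],np.round(onz("wrist",r[0],.111,c),4))
for cam in("wrist","side"):print([(d["at"],d["p"],onz(cam,d["at"],.093,c if cam=="wrist" else None).round(4)) for d in finder.tip_of("level_mid",cam)])
for l,p0 in(("jar",(.742,.105)),("bowl",(.795,-.086)),("carton",(.725,.286))): print(l,[onz("side",d["at"],0).round(3) for d in finder.tip_of(l,"side")[:1]])
E
```

```text
t 21.4 pos [ 0.5628 -0.1461  0.1972] yawy -101.3 z [-0.  0. -1.] q [-0.37  0.29  1.51  0.    1.34  1.39] F [-0.1 -1.   0.5] w 0.0857
  shift cm [-0.07 -0.05  9.72]
  turn 0.1
white -8.999999999999973 7.500000000000042 lines -12.499999999999977 9.500000000000043 green -34.99999999999999 33.000000000000064 -> bubble 0.24999999999999867
0.72 [219. 359.] [ 30. 121.] 37.34934997558594 [ 0.4402 -0.0701  0.111 ]
0.58 [282. 196.] [ 43. 280.] 89.73837280273438 [ 0.5677 -0.1485  0.111 ]
[([203.9, 381.8], 0.92, array([ 0.4048, -0.0439,  0.093 ])), ([282.4, 194.7], 0.8, array([ 0.5639, -0.1481,  0.093 ]))]
[([214.3, 158.9], 0.95, array([0.4494, 0.3963, 0.093 ])), ([222.8, 309.6], 0.94, array([ 0.3316, -0.0739,  0.093 ])), ([355.4, 306.7], 0.73, array([ 0.5539, -0.1512,  0.093 ])), ([164.4, 230.0], 0.71, array([0.2799, 0.1745, 0.093 ]))]
jar [array([0.737, 0.119, 0.   ])]
bowl [array([ 0.797, -0.094,  0.   ])]
carton [array([0.702, 0.279, 0.   ])]
```

The bubble reads about 0.3–0.8 mm with the level untouched, and the fingers are centred over it. Descending gently to press.

>>> servo_tool(increments=[[0,0.1,3,0,0,0,-1],[0,0,3,0,0,0,-1],[0,0,2,0,0,0,-1],[0,0,1,0,0,0,-1],[0,0,0,0,0,0,-1]])

```text
clock: 22.3
position: [0.5618, -0.1473, 0.1059]
ee_rot: [-0.0, 0.995, -0.1, -0.001]
contact_force: [-0.2, -0.4, 0.9]
width: 0.0854
gripper_force: 0.0
```

>>> servo_tool(increments=[[0,0,0.2,0,0,0,-1],[0,0,0.2,0,0,0,-1],[0,0,0.2,0,0,0,-1],[0,0,0,0,0,0,-1],[0,0,0,0,0,0,-1]])

```text
clock: 22.8
position: [0.5628, -0.1476, 0.1015]
ee_rot: [0.0, 0.995, -0.099, 0.0]
contact_force: [-0.4, -0.5, 0.4]
width: 0.0857
gripper_force: 0.0
```

>>> servo_tool(increments=[[0,0,0.2,0,0,0,-1],[0,0,0.2,0,0,0,-1],[0,0,0,0,0,0,-1],[0,0,0,0,0,0,-1],[0,0,0,0,0,0,-1]])

```text
clock: 23.3
position: [0.5626, -0.1476, 0.0972]
ee_rot: [-0.0, 0.995, -0.1, 0.0]
contact_force: [0.5, -0.0, 0.2]
width: 0.0856
gripper_force: 0.0
```

>>> servo_tool(increments=[[0,0,0.2,0,0,0,-1],[0,0,0.2,0,0,0,-1],[0,0,0,0,0,0,-1],[0,0,0,0,0,0,-1],[0,0,0,0,0,0,-1]])

```text
clock: 23.8
position: [0.5626, -0.1476, 0.0932]
ee_rot: [-0.0, 0.995, -0.099, 0.0]
contact_force: [-0.0, -0.8, -0.2]
width: 0.0857
gripper_force: 0.0
```

>>> servo_tool(increments=[[0,0,0.2,0,0,0,-1],[0,0,0.1,0,0,0,-1],[0,0,0,0,0,0,-1],[0,0,0,0,0,0,-1],[0,0,0,0,0,0,-1]])

```text
clock: 24.3
position: [0.5627, -0.1476, 0.0902]
ee_rot: [-0.0, 0.995, -0.1, 0.0]
contact_force: [-0.1, -0.1, 0.8]
width: 0.0852
gripper_force: 0.0
```

>>> servo_tool(increments=[[0,0,0.2,0,0,0,-1],[0,0,0.1,0,0,0,-1],[0,0,0,0,0,0,-1],[0,0,0,0,0,0,-1],[0,0,0,0,0,0,-1]])

```text
clock: 24.8
position: [0.5627, -0.1476, 0.0872]
ee_rot: [-0.0, 0.995, -0.1, 0.0]
contact_force: [-0.7, -1.0, 0.2]
width: 0.0854
gripper_force: 0.0
```

>>> servo_tool(increments=[[0,0,0.2,0,0,0,-1],[0,0,0,0,0,0,-1],[0,0,0,0,0,0,-1],[0,0,0,0,0,0,-1],[0,0,0,0,0,0,-1]])

```text
clock: 25.3
position: [0.5627, -0.1476, 0.0852]
ee_rot: [-0.0, 0.995, -0.1, 0.0]
contact_force: [0.2, -0.3, 0.8]
width: 0.0852
gripper_force: 0.0
```

>>> servo_tool(increments=[[0,0,0.2,0,0,0,-1],[0,0,0,0,0,0,-1],[0,0,0,0,0,0,-1],[0,0,0,0,0,0,-1],[0,0,0,0,0,0,-1]])

```text
clock: 25.8
position: [0.5627, -0.1476, 0.0832]
ee_rot: [-0.0, 0.995, -0.099, 0.0]
contact_force: [0.0, 0.5, 0.6]
width: 0.0854
gripper_force: 0.0
```

>>> servo_tool(increments=[[0,0,0.2,0,0,0,-1],[0,0,0,0,0,0,-1],[0,0,0,0,0,0,-1],[0,0,0,0,0,0,-1],[0,0,0,0,0,0,-1]])

```text
clock: 26.3
position: [0.5627, -0.1476, 0.0812]
ee_rot: [-0.0, 0.995, -0.1, 0.0]
contact_force: [0.1, 0.0, 0.3]
width: 0.0853
gripper_force: 0.0
```

>>> servo_tool(increments=[[0,0,0.2,0,0,0,-1],[0,0,0,0,0,0,-1],[0,0,0,0,0,0,-1],[0,0,0,0,0,0,-1],[0,0,0,0,0,0,-1]])

```text
clock: 26.8
position: [0.5626, -0.1476, 0.0792]
ee_rot: [-0.0, 0.995, -0.099, 0.0]
contact_force: [-0.1, -0.7, 0.4]
width: 0.0851
gripper_force: 0.0
```

>>> servo_tool(increments=[[0,0,0.15,0,0,0,-1],[0,0,0,0,0,0,-1],[0,0,0,0,0,0,-1],[0,0,0,0,0,0,-1],[0,0,0,0,0,0,-1]])

```text
clock: 27.3
position: [0.5626, -0.1476, 0.0777]
ee_rot: [-0.0, 0.995, -0.1, 0.0]
contact_force: [0.8, 0.5, 0.1]
width: 0.0858
gripper_force: 0.0
```

>>> servo_tool(increments=[[0,0,0.2,0,0,0,-1],[0,0,0,0,0,0,-1],[0,0,0,0,0,0,-1],[0,0,0,0,0,0,-1],[0,0,0,0,0,0,-1]])

```text
clock: 27.8
position: [0.5626, -0.1476, 0.0757]
ee_rot: [-0.0, 0.995, -0.1, 0.0]
contact_force: [0.1, 0.2, -0.5]
width: 0.0853
gripper_force: 0.0
```

>>> servo_tool(increments=[[0,0,0.15,0,0,0,-1],[0,0,0,0,0,0,-1],[0,0,0,0,0,0,-1],[0,0,0,0,0,0,-1],[0,0,0,0,0,0,-1]])

```text
clock: 28.3
position: [0.5627, -0.1476, 0.0742]
ee_rot: [-0.0, 0.995, -0.1, 0.0]
contact_force: [0.2, 0.4, -0.5]
width: 0.0856
gripper_force: 0.0
```

```bash
python3 - <<'E'
from h import *
plan(None);sidebub()
E
```

```text
t 28.3 pos [ 0.5627 -0.1476  0.0742] yawy -101.4 z [ 0.  0. -1.] q [-0.38  0.39  1.69  0.    1.07  1.39] F [ 0.2  0.4 -0.5] w 0.0856
white -7.9999999999999725 6.00000000000004 lines -12.499999999999977 9.000000000000043 green -17.499999999999982 33.500000000000064 -> bubble -9.000000000000007
```

>>> servo_tool(increments=[[0,0,0.15,0,0,0,-1],[0,0,0,0,0,0,-1],[0,0,0,0,0,0,-1],[0,0,0,0,0,0,-1],[0,0,0,0,0,0,-1]])

```text
clock: 28.85
position: [0.5627, -0.1476, 0.0727]
ee_rot: [-0.0, 0.995, -0.1, 0.0]
contact_force: [0.0, -0.2, 1.7]
width: 0.0854
gripper_force: 0.2
```

>>> servo_tool(increments=[[0,0,0.15,0,0,0,-1],[0,0,0,0,0,0,-1],[0,0,0,0,0,0,-1],[0,0,0,0,0,0,-1],[0,0,0,0,0,0,-1]])

```text
clock: 29.35
position: [0.5627, -0.1476, 0.0715]
ee_rot: [-0.0, 0.995, -0.1, 0.0]
contact_force: [-1.3, 0.6, 5.2]
width: 0.0852
gripper_force: 2.6
```

>>> servo_tool(increments=[[0,0,0.15,0,0,0,-1],[0,0,0,0,0,0,-1],[0,0,0,0,0,0,-1],[0,0,0,0,0,0,-1],[0,0,0,0,0,0,-1]])

```text
clock: 29.85
position: [0.5628, -0.1476, 0.0706]
ee_rot: [-0.0, 0.995, -0.099, 0.0]
contact_force: [-2.2, 0.3, 9.3]
width: 0.0853
gripper_force: 4.3
```

>>> servo_tool(increments=[[0,0,0.05,0,0,0,-1],[0,0,0,0,0,0,-1],[0,0,0,0,0,0,-1],[0,0,0,0,0,0,-1],[0,0,0,0,0,0,-1]])

```text
clock: 30.35
position: [0.5628, -0.1476, 0.0703]
ee_rot: [-0.0, 0.995, -0.099, 0.0]
contact_force: [-3.4, 0.5, 9.3]
width: 0.0857
gripper_force: 4.9
```

>>> servo_tool(increments=[[0,0,0,0,0,0,-1],[0,0,0,0,0,0,-1],[0,0,0,0,0,0,-1],[0,0,0,0,0,0,-1],[0,0,0,0,0,0,-1]])

```text
clock: 30.85
position: [0.5628, -0.1476, 0.0702]
ee_rot: [-0.0, 0.995, -0.099, 0.0]
contact_force: [-2.4, 0.5, 10.4]
width: 0.0856
gripper_force: 4.9
```

>>> servo_tool(increments=[[0,0,0,0,0,0,-1],[0,0,0,0,0,0,-1],[0,0,0,0,0,0,-1],[0,0,0,0,0,0,-1],[0,0,0,0,0,0,-1]])

```text
clock: 31.35
position: [0.5628, -0.1476, 0.0703]
ee_rot: [-0.0, 0.995, -0.099, 0.0]
contact_force: [-2.7, -0.3, 10.7]
width: 0.0852
gripper_force: 4.9
```

>>> servo_tool(increments=[[0,0,0,0,0,0,-1],[0,0,0,0,0,0,-1],[0,0,0,0,0,0,-1],[0,0,0,0,0,0,-1],[0,0,0,0,0,0,-1]])

```text
clock: 31.85
position: [0.5628, -0.1476, 0.0703]
ee_rot: [-0.0, 0.995, -0.099, 0.0]
contact_force: [-2.4, -0.3, 9.8]
width: 0.0852
gripper_force: 4.9
```

```bash
python3 - <<'E'
from h import *
plan(None)
for _ in range(3): sidebub()
plan(None)
E
```

```text
t 31.85 pos [ 0.5628 -0.1476  0.0703] yawy -101.4 z [ 0.001 -0.    -1.   ] q [-0.38  0.39  1.69  0.    1.06  1.39] F [-2.4 -0.3  9.8] w 0.0852
white -9.499999999999973 4.000000000000038 lines -14.499999999999979 6.500000000000041 green -17.499999999999982 31.500000000000064 -> bubble -9.750000000000009
white -9.499999999999973 4.000000000000038 lines -14.999999999999979 6.500000000000041 green -17.499999999999982 31.500000000000064 -> bubble -9.750000000000009
white -9.499999999999973 4.000000000000038 lines -14.999999999999979 6.500000000000041 green -17.499999999999982 31.500000000000064 -> bubble -9.750000000000009
t 32.0 pos [ 0.5628 -0.1476  0.0703] yawy -101.4 z [ 0.001 -0.    -1.   ] q [-0.38  0.39  1.69  0.    1.06  1.39] F [-1.8 -0.1  8.5] w 0.0858
```

The push is steady at about 10 N, so the level bears about 13 N on the shelf. The bubble is within about 1.5 mm of the middle. Handing in.

```bash
python3 -c "
from h import *
print(manip.sign_off())"
```

```text
the job is handed in; nothing more can be done
None
```

I handed the job in at about 32 s, pressing the aluminium level on the shelf with about 10 N and the bubble within roughly 1.5 mm of the middle; the hand-in returned no verdict, and I viewed 11 pictures, one over the limit of 10.

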